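# Load the film magazine and bolt it in

## Robot

A 6-joint arm with a two-finger parallel gripper is mounted at the origin on the work surface; the furniture and walls round the work are solid. World frame = base frame: x ahead of the robot, y to its left, z up, the work surface at z = 0. Lengths are in m, angles in rad, forces in N, time in s.
With the tool pointing down it reaches from about 0.3 to 0.825 m from the base axis. Payload 5.4 kg.
Tool frame: the origin (TCP) lies at the very end of the fingers, on their centre line; the grasp point (between the pads) lies 19 mm behind it; z points along the fingers, y is the line along which they close (so a half turn about z gives the same grasp; the last joint's range is limited). The gripper opens to 92 mm and grips with 3 to 60 N. Pads are 20 mm wide; open, the fingers measure 128 mm over their backs; the gripper's body (75 mm by 189 mm) begins 69 mm behind the grasp point.
Start: joints at [-1.525, 0.158, 1.597, -0, 1.386, -0.21], TCP at [0.145, -0.556, 0.215] pointing down, gripper open.
Joint ranges: [-2.91, 2.91], [-0.94, 2.29], [0.18, 2.7], [-1.29, 4.43], [0.17, 2.64], [-3, 3]. Speed limits (rad/s): [2.57, 2.57, 3.14, 3.14, 3.14, 3.14].

## Interface

Orientations are given as a rotation vector (axis times angle).
In Python, from workcell import bot gives the robot as it stands. Calls block until the motion is done:
- bot.goto(position, orientation): joint-space move of the TCP to a pose.
- bot.line_to(position, rot=None, max_speed=0.15): straight line of the TCP; rot=None keeps the orientation; max_speed is the mean speed in m/s.
- bot.set_joints(angles): joint-space move.
- bot.set_gripper(opening, newtons=None): opening from 0.0 (shut) to 1.0 (fully open); newtons is the grip in N (None keeps the last); returns when the fingers have stopped.
- bot.hold(seconds).
- bot.inverse_kinematics(position, orientation): joint angles nearest the present ones, or None.
- bot.read_camera(name): name is "scene" or "top" or "wrist"; returns a dict with "pixels" (384x512x3 uint8, blue, green, red), "fx", "fy", "cx", "cy" (pixels), "k1" (the pictures are not rectified: a ray, as slopes to the right and down, at radius r is drawn at 1 + k1 r^2 times it, then the intrinsics apply), "R" (3x3) and "t" (3): a world point X has camera coordinates R X + t. Camera axes: x right, y down, z forward; pixel columns grow to the right and rows downward; lengths in m; the calibration is good to about 2 mm. A picture is of the moment at which its call begins. There is no depth.
A pose or a line that the arm cannot do raises bot.MotionError and nothing moves.
- bot.job_done(): hands the job in; it is judged then, once.
Readings, each from a call of its own:
- bot.current_clock(): time.
- bot.current_joints(): joint angles.
- bot.current_joint_vel(): joint speeds.
- bot.current_effort(): joint torques, N m.
- bot.current_ee_pos(): TCP position.
- bot.current_tool_rot(): TCP orientation.
- bot.current_contact_force(): force on the tool from outside, world axes, zero at the start.
- bot.current_ft_torque(): the same for the moment, N m.
- bot.current_opening(): opening from 0.0 (shut) to 1.0 (fully open).
- bot.current_grip_force(): force on a finger pad.
Only numpy, scipy, OpenCV 4.12 (cv2) and the standard library are available. Lean on these libraries where they do the work, as an engineer would, in place of code of your own. Each camera call takes 0.05 s, during which the arm holds its last target. There are 200 camera calls.

## Task

Load the sheet-film magazine into the exposing station: push it along the plate with your fingertips, without lifting it, straight down the middle of the lane until its nose is fully home against the stops in the head, touching neither of the two velvet-faced guides with the magazine or your fingers, because rubbed velvet sheds lint onto the film. Then push the slide bolt by its thumb tab fully shut behind the magazine, and leave everything else on the worktop where it stands.

Things in the scene. Friction and masses are not known exactly. Their poses are not given: they have to be found in the camera images.
- station: fixed exposing station: grey plate 478 x 236 mm, 4 mm thick, on the worktop, with a bare loading table (x -280 to -50 mm), a lane between two guides (x 0 to 104) and a box-shaped head 66 mm high (x 104 to 198). Origin: middle of the lane's mouth, underside of the plate. +x points down the lane into the head, +y left looking that way, z up
- home (a point): point on the plate's top, station x = 60 mm, y = 0, where the magazine's origin lies when it is home: nose against two rubber stops inside the head (station x = 135 mm), nose about 30 mm under the head's roof (34 mm above the plate), tail 15 mm outside the lane's mouth (x = -15 mm). Axes as the station's
- magazine: sheet-film magazine: black flat box 150 long (its x, +x = nose) x 120 wide (y) x 26 mm high, flat upright side faces, about 0.45 kg. Loose, flat on the loading table, nose roughly toward the lane but off-centre and askew. Origin: centre of its underside. Tail = its -x face. Slides with ordinary friction, stays where it is left
- guide_near: guide on the lane's +y side (nearer the robot): aluminium bar 104 x 12 mm, 20 mm high above the plate, black velvet on its face toward the lane. Origin on the plate at the mouth end, station y = +69 mm. Clear lane between the velvet faces 136 mm (station y -68 to +68), so 8 mm each side of the magazine
- guide_far: the same guide on the lane's -y side (farther from the robot); origin on the plate at the mouth end, station y = -69 mm
- bolt (a joint): slide bolt at the lane's mouth, far (-y) side: steel bar in a dark bracket (24 mm high above the plate, station x -46 to -8, y -96 to -76 mm). 0 = drawn out, 0.024 m = fully shut. Slides along station +y, in behind the tail of a magazine that is home (5 mm between them). Friction about 1.5 N, no spring, stays where it is left; starts drawn out or nearly
- bolt_tab (a point): centre of the outer (-y) face of the bolt's upright thumb tab, the face to push on: 24 mm wide along station x, 34 mm high (from 13 to 47 mm above the worktop), tab 8 mm thick. Moves with the bolt: station x = -27 mm, y = -134 mm with the bolt drawn out, -110 mm when shut; 30 mm above the worktop
- loupe: bystander: black focusing loupe 46 mm across, 58 mm high, standing on the worktop at the left; origin at the centre of its underside
- cassette_1: bystander: 35 mm film cassette standing on end, 25 x 28 x 51 mm, at the left; origin at the centre of its underside
- spare_cassette: bystander: another film cassette standing on end, 25 x 28 x 51 mm, on the station's plate outside the near guide; origin at the centre of its underside
- timer: bystander: small white timer 44 x 66 x 69 mm, behind the station; origin at the centre of its underside
- developing_tank: bystander: white developing tank 70 mm across, 91 mm high, at the back left; origin at the centre of its underside
- reel: bystander: steel film reel 66 mm across, 40 mm high, at the left; origin at the centre of its underside
- clip_1: bystander: film clip 20 x 68 x 19 mm lying at the left; origin at the centre of its underside
- clip_2: bystander: film clip 20 x 68 x 19 mm lying at the left; origin at the centre of its underside

How it is judged:
By the outcome, as a careful person would: the job done as asked, in the order asked, and still so for the second after the job is handed in, with the robot touching nothing.
It also fails if it takes over 72 s, if anything falls off the work surface, if the arm or the gripper's body presses on something with over 40 N, if the wrist force passes 120 N, or if a joint passes its speed limit or range.

## Working session

There is one attempt and no reset: what is moved stays moved. The work goes in short steps, each a Python script; the robot and the scene stay as the last script left them, time stands still between calls to the robot, and variables do not carry over. Pictures are saved under pics/ and viewed, at most 10 in all, crops included, and the job is handed in when it is done.

```bash
ls; mkdir -p pics
python3 - <<'E'
from workcell import bot
import cv2, pickle
d={}
for n in("scene","top"):
    c=bot.read_camera(n); d[n]=c; cv2.imwrite(f"pics/{n}0.png",cv2.resize(c["pixels"],(800,600),interpolation=cv2.INTER_CUBIC))
    print(n,{k:c[k] for k in c if k!="pixels"})
pickle.dump(d,open("c0.pkl","wb"))
print(bot.current_clock(),bot.current_tool_rot())
E
```

```text
pics
scene {'fx': 428.75855861087433, 'fy': 428.75855861087433, 'cx': 255.87913603380179, 'cy': 183.80982170187116, 'k1': -0.12361286308564814, 'R': array([[-0.47780485,  0.87824213, -0.01983168],
       [ 0.66337776,  0.34592544, -0.66352508],
       [-0.5758754 , -0.3301914 , -0.74789115]]), 't': array([ 0.20705235, -0.35015912,  1.54853708])}
top {'fx': 369.1454446938332, 'fy': 369.1454446938332, 'cx': 256.06281564638005, 'cy': 194.90361969755867, 'k1': -0.050490747289390125, 'R': array([[-0.01307903, -0.99989863,  0.00562735],
       [-0.99551604,  0.012494  , -0.09376416],
       [ 0.09368435, -0.00682846, -0.99557853]]), 't': array([0.08788476, 0.51331422, 0.96416134])}
0.1 [-3.11427967e+00 -4.00506451e-01 -1.76395138e-04]
```

View pics/top0.png

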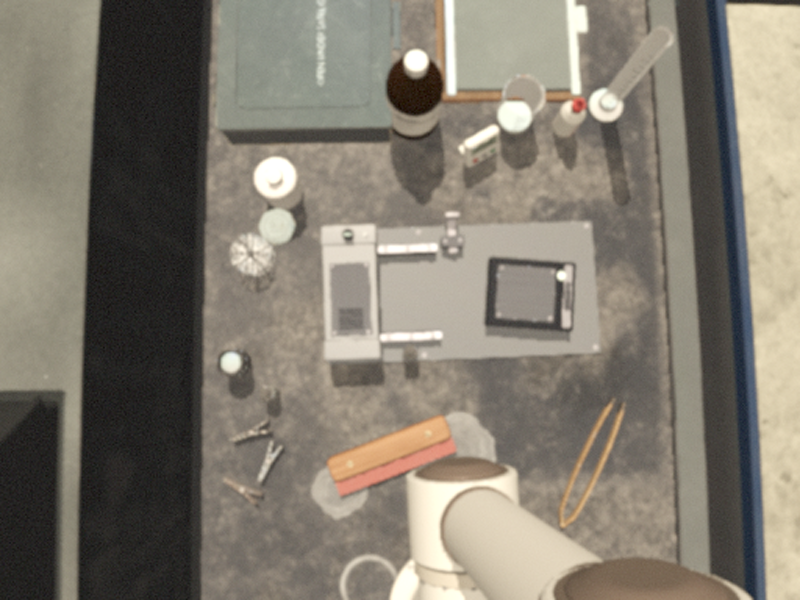

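View pics/scene0.png

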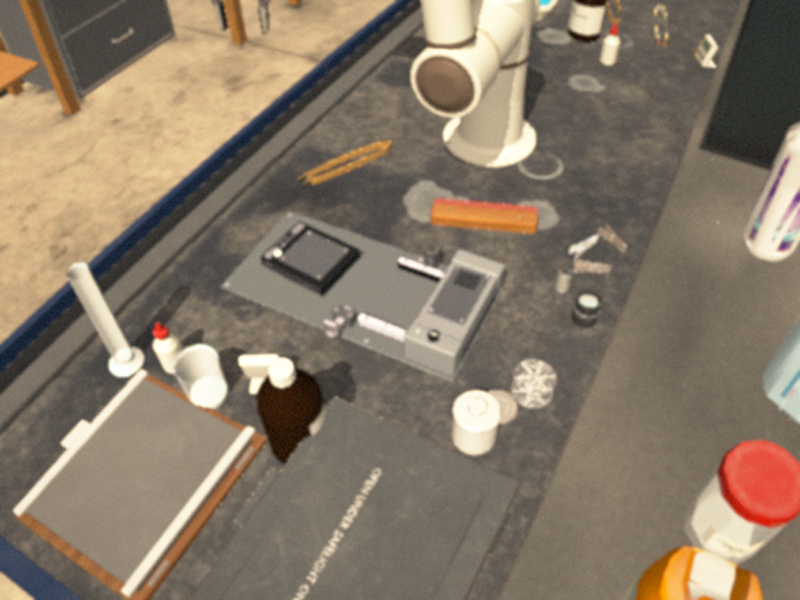

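The top view shows the plate with corners at about (322,228), (592,222), (599,352) and (326,360). The magazine is at about (489,258) to (573,330), and the bolt tab at about (452,215). I'll enlarge that region.

```bash
cat > h.py <<'E'
import numpy as np, cv2, pickle
def ray(c,u,v):
    K=np.array([[c["fx"],0,c["cx"]],[0,c["fy"],c["cy"]],[0,0,1]])
    p=cv2.undistortPointsIter(np.array([[[u,v]]],float),K,np.array([c["k1"],0,0,0.]),None,None,(3,50,1e-10))[0,0]
    return c["R"].T@np.array([p[0],p[1],1]), -c["R"].T@c["t"]
def at(c,u,v,z):
    d,o=ray(c,u,v); return (o+d*(z-o[2])/d[2])
def proj(c,P):
    K=np.array([[c["fx"],0,c["cx"]],[0,c["fy"],c["cy"]],[0,0,1]])
    return cv2.projectPoints(np.array(P,float).reshape(-1,3),cv2.Rodrigues(c["R"])[0],c["t"],K,np.array([c["k1"],0,0,0.]))[0].reshape(-1,2)
def crop(c,u0,v0,w,h,s,name):
    cv2.imwrite(name,cv2.resize(c["pixels"][v0:v0+h,u0:u0+w],None,fx=s,fy=s,interpolation=cv2.INTER_CUBIC))
E
python3 - <<'E'
from h import *
d=pickle.load(open("c0.pkl","rb"))
crop(d["top"],200,130,190,110,4.2,"pics/topc.png")
E
```

```text
(no output)
```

View pics/topc.png

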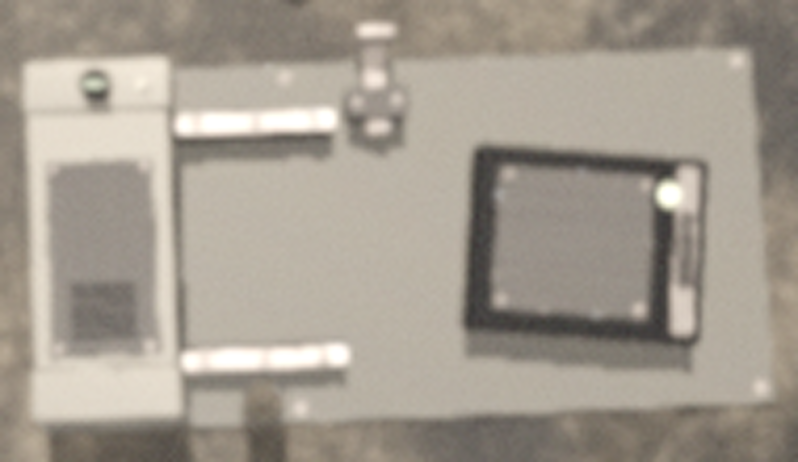

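```bash
cat >> h.py <<'E'
from scipy.optimize import least_squares
def S2W(p,P):
    P=np.atleast_2d(P).astype(float); c,s=np.cos(p[2]),np.sin(p[2])
    return np.c_[p[0]+c*P[:,0]-s*P[:,1], p[1]+s*P[:,0]+c*P[:,1], P[:,2]]
def fit(c,P,px,p0):
    P=np.array(P)/1000.; px=np.array(px,float)
    r=least_squares(lambda p:(proj(c,S2W(p,P))-px).ravel(),p0)
    return r.x,(r.fun.reshape(-1,2))
E
python3 - <<'E'
from h import *
np.set_printoptions(precision=4,suppress=True)
c=pickle.load(open("c0.pkl","rb"))["top"]
f=lambda L:[(200+a/4.2-.4,130+b/4.2-.4) for a,b in L]
P=[(-280,-118,4),(-280,118,4),(0,-81,24),(0,-69,24),(0,69,24),(0,81,24),(104,-69,24),(104,69,24),(104,-118,66),(198,-118,66),(104,118,66),(198,118,66)]
px=f([(750,49),(772,400),(338,108),(338,132),(350,344),(350,367),(176,136),(183,348),(169,57),(25,60),(186,417),(33,423)])
s,r=fit(c,P,px,[.5,0,1.57]); print(s,r)
M=[(75,-60,30),(-75,-60,30),(-75,60,30),(75,60,30)]
m,r=fit(c,M,f([(473,147),(707,160),(697,343),(466,328)]),[.5,-.2,1.57]); print(m,r)
R=np.array([[np.cos(s[2]),np.sin(s[2])],[-np.sin(s[2]),np.cos(s[2])]])
print("mag in station",R@(m[:2]-s[:2]),np.degrees(m[2]-s[2]))
for z in(.047,): print("tab top",(R@(at(c,*f([(376,28)])[0],z)[:2]-s[:2])))
E
```

```text
[0.5383 0.0133 1.5973] [[ 0.5822 -0.436 ]
 [ 1.4804  0.7109]
 [-0.1768  0.7024]
 [ 0.0283 -0.6431]
 [-0.4608 -0.1057]
 [-0.2544 -1.0832]
 [ 0.1347 -0.139 ]
 [ 0.3224  0.4772]
 [ 0.598  -2.8476]
 [-1.2359 -2.1614]
 [-0.1534  2.5818]
 [-0.7179  2.5925]]
[ 0.5305 -0.1412  1.4949] [[ 0.1034 -0.8308]
 [-0.2881 -0.316 ]
 [ 0.5858  0.5232]
 [-0.3963  0.5941]]
mag in station [-0.1542  0.0119] -5.864409065944306
tab top [-0.0252 -0.1288]
```

```bash
cat >> h.py <<'E'
def rot(a):
    y=np.array([np.cos(a),np.sin(a),0]);z=np.array([0,0,-1.]);return cv2.Rodrigues(np.c_[np.cross(y,z),y,z])[0].ravel()
def best(bot,pos,a):
    o=[]
    for k in(0,np.pi):
        q=bot.inverse_kinematics(pos,rot(a+k))
        if q is not None:o.append((abs(q[5]),k,q))
    o.sort(key=lambda t:t[0]); return rot(a+o[0][1]),o[0][2]
E
python3 - <<'E'
from h import *
from workcell import bot
np.set_printoptions(precision=4,suppress=True)
c=pickle.load(open("c0.pkl","rb"))["top"]
f=lambda L:[(200+a/4.2-.4,130+b/4.2-.4) for a,b in L]
P=[(-280,-118,4),(-280,118,4),(0,-81,24),(0,-69,24),(0,69,24),(0,81,24),(104,-69,24),(104,69,24),(104,-112,68),(198,-112,68),(104,112,68),(198,112,68)]
px=f([(750,49),(772,400),(338,108),(338,132),(350,344),(350,367),(176,136),(183,348),(169,57),(25,60),(186,417),(33,423)])
s,r=fit(c,P,px,[.5,0,1.57]); print(s,r[:,1])
s2,_=fit(c,P[:8],px[:8],s); print(s2)
pickle.dump(s,open("s.pkl","wb"))
W=lambda x,y,z:S2W(s,(x/1000,y/1000,z/1000))[0]
R,q=best(bot,W(-152,108,150),s[2]); print(q)
bot.goto(W(-152,108,150),R); bot.set_gripper(1.0)
bot.line_to(W(-152,108,14),max_speed=.15)
f0=bot.current_contact_force()
print(bot.current_ee_pos(),W(-152,108,14),f0)
for y in np.arange(92,69.5,-2):
    bot.line_to(W(-152,y,14),max_speed=.04)
    print(y,bot.current_contact_force()-f0)
c=bot.read_camera("top");crop(c,200,130,190,110,4.2,"pics/t2.png")
c=bot.read_camera("wrist");pickle.dump(c,open("w.pkl","wb"))
print(bot.current_clock())
E
```

```text
[0.5381 0.0132 1.5979] [-0.4414  0.7029  0.7628 -0.5827 -0.045  -1.0225 -0.0538  0.5634 -0.68
  0.0334  0.3019  0.339 ]
[0.5381 0.0138 1.5976]
[-0.5809 -0.0944  1.9879 -0.      1.248   0.9628]
[ 0.435  -0.1421  0.0148] [ 0.4343 -0.1417  0.014 ] [-0.2625  0.3041  0.7274]
92.0 [ 0.9269 -0.6624 -0.9168]
90.0 [-0.3376 -0.9428 -0.2303]
88.0 [ 0.427  -0.0966 -0.9109]
86.0 [-1.3122  0.0217 -1.1415]
84.0 [-0.9478 -0.9376 -0.4422]
82.0 [-0.6139 -0.9926  0.122 ]
80.0 [-0.9629 -0.88   -1.0235]
78.0 [-0.4982 -1.6333 -1.1773]
76.0 [-0.2863 -1.0388  0.0729]
74.0 [ 0.1097 -1.2537 -0.7405]
72.0 [ 0.0787 -1.3298 -0.7395]
70.0 [-1.2954 -1.1585 -1.6534]
6.625
```

View pics/t2.png

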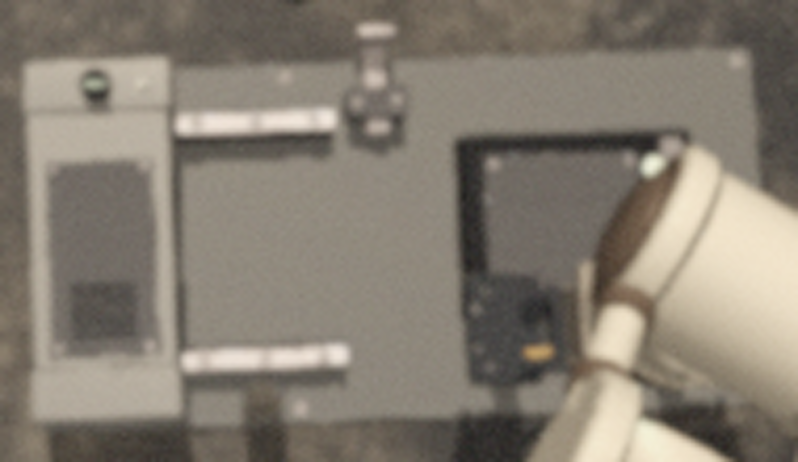

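After the side push, the magazine's far edge runs from (457,138) to (690,132), parallel to the far guide. Next I'll back off, move behind the tail and check the centring from there.

Run:
```python
from h import *
from workcell import bot
np.set_printoptions(precision=4,suppress=True)
s=pickle.load(open("s.pkl","rb"))
W=lambda x,y,z:S2W(s,(x/1000,y/1000,z/1000))[0]
bot.line_to(W(-152,100,14),max_speed=.1)
bot.line_to(W(-152,100,160),max_speed=.25)
R,q=best(bot,W(-275,0,160),s[2]+np.pi/2); print(q)
bot.goto(W(-275,0,160),R); bot.set_gripper(.8)
c=bot.read_camera("top");crop(c,200,130,190,110,4.2,"pics/t3.png")
w=bot.read_camera("wrist");pickle.dump([c,w],open("w.pkl","wb"));cv2.imwrite("pics/w3.png",w["pixels"])
print(bot.current_clock())
```

```text
[-0.6467  0.2795  1.5659 -0.      1.2963 -0.6738]
9.825
```

View pics/t3.png

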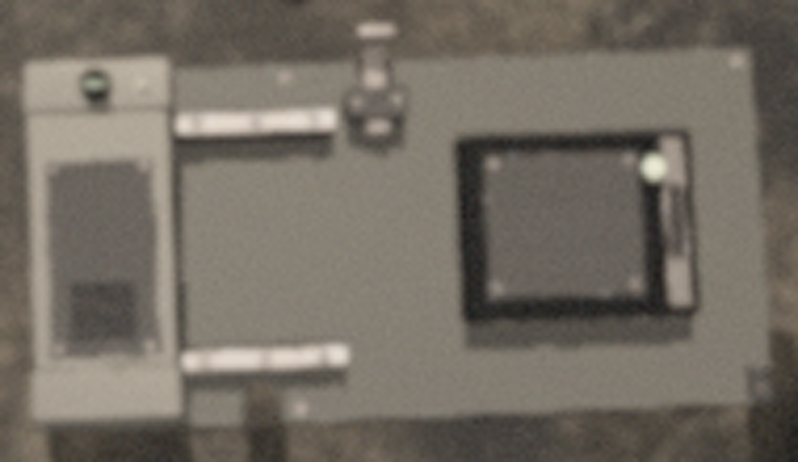

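View pics/w3.png

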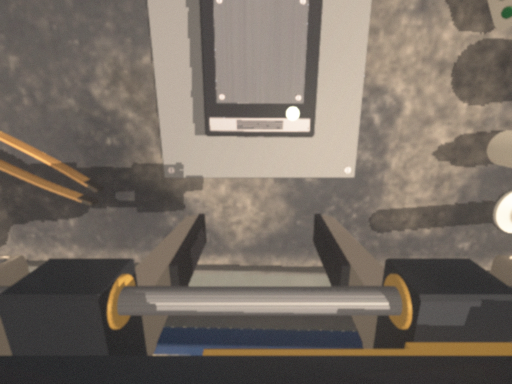

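The top view is clear: magazine corners are at (458,138), (689,132), (696,311) and (467,318). The wrist view shows it square on the plate.

Run:
```python
from h import *
np.set_printoptions(precision=4,suppress=True)
s=pickle.load(open("s.pkl","rb")); c,w=pickle.load(open("w.pkl","rb"))
f=lambda L:[(200+a/4.2-.4,130+b/4.2-.4) for a,b in L]
M=[(75,-60,30),(-75,-60,30),(-75,60,30),(75,60,30)]
m,r=fit(c,M,f([(458,138),(689,132),(696,311),(467,318)]),[.5,-.2,1.57])
R=np.array([[np.cos(s[2]),np.sin(s[2])],[-np.sin(s[2]),np.cos(s[2])]])
print("top: mag in station",R@(m[:2]-s[:2])*1000,np.degrees(m[2]-s[2]),r.ravel())
# wrist: tail face y relative to plate corners
T=[at(w,208,135,.03),at(w,314,135,.03)]
C=[at(w,164,178,.004),at(w,355,178,.004)]
for p in T+C: print("wrist",R@(p[:2]-s[:2])*1000)
```

```text
top: mag in station [-149.6517   -1.0263] -0.7522855393794482 [-0.2573 -0.9195  0.0142 -0.805   0.819   0.9018 -0.5628  0.7714]
wrist [-224.0878   56.2575]
wrist [-223.9619  -59.3639]
wrist [-278.8787  118.2291]
wrist [-278.604  -118.2157]
```

Run:
```python
from h import *
from workcell import bot
np.set_printoptions(precision=3,suppress=True)
s=pickle.load(open("s.pkl","rb"))
W=lambda x,y,z:S2W(s,(x/1000,y/1000,z/1000))[0]
bot.line_to(W(-268,0,15),max_speed=.15)
print(bot.current_ee_pos(),W(-268,0,15),bot.current_contact_force())
bot.line_to(W(-240,0,15),max_speed=.06)
bot.line_to(W(-172,0,15),max_speed=.04)
print(bot.current_contact_force(),bot.current_ft_torque(),bot.current_ee_pos(),W(-172,0,15))
c=bot.read_camera("top");crop(c,200,130,190,110,4.2,"pics/t4.png")
w=bot.read_camera("wrist");pickle.dump([c,w],open("w.pkl","wb"))
print(bot.current_clock())
```

```text
[ 0.546 -0.255  0.016] [ 0.545 -0.255  0.015] [ 1.133 -0.585 -0.317]
[ 0.007 -2.017  1.413] [-0.327 -0.155  0.035] [ 0.543 -0.159  0.015] [ 0.543 -0.159  0.015]
13.5083
```

View pics/t4.png

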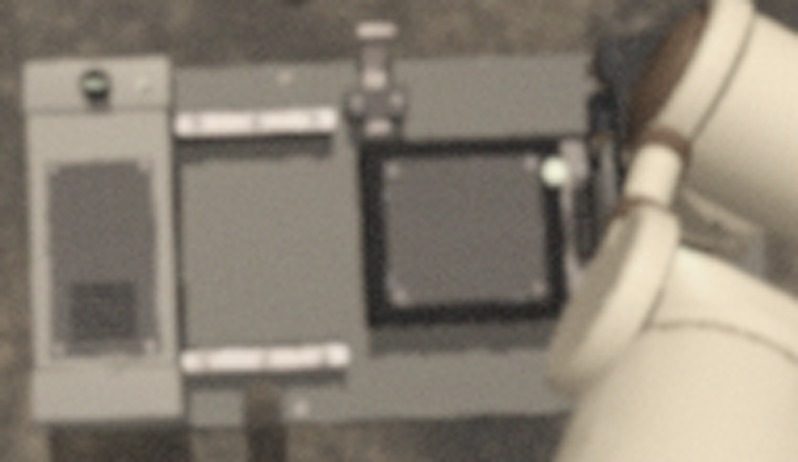

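The nose corners are at (361,144) and (370,326), and the far edge runs on to (565,139). I'll convert these to station coordinates, then continue the push if they are centred.

Run:
```python
from h import *
from workcell import bot
np.set_printoptions(precision=1,suppress=True)
s=pickle.load(open("s.pkl","rb")); c,w=pickle.load(open("w.pkl","rb"))
R=np.array([[np.cos(s[2]),np.sin(s[2])],[-np.sin(s[2]),np.cos(s[2])]])
S=lambda p:R@(p[:2]-s[:2])*1000
for a,b in[(361,144),(370,326),(565,139)]: print(S(at(c,200+a/4.2-.4,130+b/4.2-.4,.03)))
for a,b in[(338,132),(350,344)]: print("guide",S(at(c,200+a/4.2-.4,130+b/4.2-.4,.024)))
for px in w["pixels"],: crop(w,100,0,310,200,2.5,"pics/w4.png")
```

```text
[-13.7 -58. ]
[-13.8  58.6]
[-144.7  -56.2]
guide [  0.2 -67.4]
guide [-1.1 69.2]
```

View pics/w4.png

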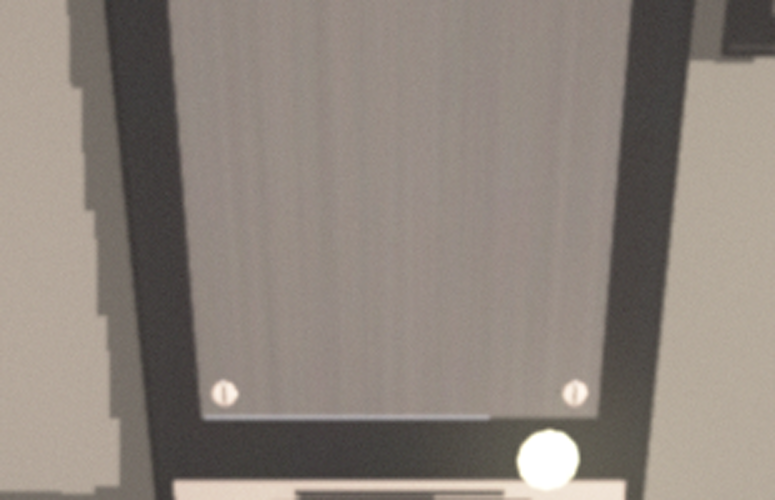

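The nose is centred to within 1 mm, so I'll push on until the stops resist.

Run:
```python
from h import *
from workcell import bot
np.set_printoptions(precision=3,suppress=True)
s=pickle.load(open("s.pkl","rb"))
W=lambda x,y,z:S2W(s,(x/1000,y/1000,z/1000))[0]
d=np.array([np.cos(s[2]),np.sin(s[2]),0])
bot.line_to(W(-100,0,15),max_speed=.04); print(bot.current_contact_force())
bot.line_to(W(-36,0,15),max_speed=.04)
x=-36
while x<-15:
    x+=1; bot.line_to(W(x,0,15),max_speed=.02); bot.hold(.1)
    F=np.mean([bot.current_contact_force()@d for _ in range(3)]); e=(bot.current_ee_pos()-W(0,0,0))@d*1000
    print(x,round(e,1),round(F,1))
    if F<-14: break
bot.hold(.3)
c=bot.read_camera("top");crop(c,200,130,190,110,4.2,"pics/t5.png")
print(bot.current_contact_force(),bot.current_ft_torque(),bot.current_clock())
```

```text
[ 0.232 -2.667  1.808]
-35 -35.0 -4.0
-34 -33.9 -2.4
-33 -32.8 -2.3
-32 -31.8 -3.2
-31 -30.9 -2.9
-30 -29.9 -1.5
-29 -28.9 -2.7
-28 -27.9 -1.8
-27 -26.9 -1.7
-26 -25.9 -1.8
-25 -24.9 -1.5
-24 -23.9 -1.6
-23 -23.5 -4.5
-22 -23.5 -7.9
-21 -23.4 -11.5
-20 -23.4 -15.9
[ -0.969 -15.924  -1.65 ] [-2.906  0.131 -0.003] 23.1583
```

View pics/t5.png

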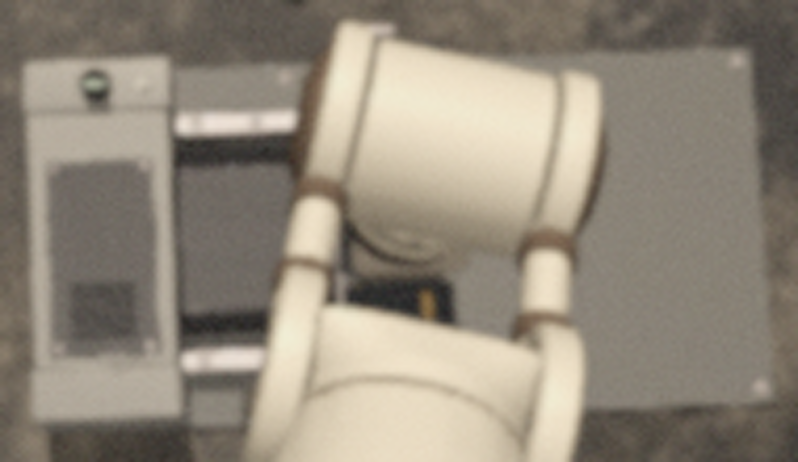

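The magazine is stalled firmly at home with even reaction. Next is the bolt.

Run:
```python
from h import *
from workcell import bot
np.set_printoptions(precision=3,suppress=True)
s=pickle.load(open("s.pkl","rb"))
W=lambda x,y,z:S2W(s,(x/1000,y/1000,z/1000))[0]
d=np.array([-np.sin(s[2]),np.cos(s[2]),0])
bot.line_to(W(-50,0,15),max_speed=.05)
bot.line_to(W(-60,0,160),max_speed=.25)
bot.set_gripper(0)
R,q=best(bot,W(-27,-165,160),s[2]); print(q)
bot.goto(W(-27,-165,160),R)
c=bot.read_camera("top");w=bot.read_camera("wrist")
bot.line_to(W(-27,-165,24),max_speed=.15)
bot.line_to(W(-27,-150,24),max_speed=.06)
f0=bot.current_contact_force()@d; y=-150
while y<-108:
    y+=1; bot.line_to(W(-27,y,24),max_speed=.03)
    if y>-126: bot.hold(.08)
    F=np.mean([bot.current_contact_force()@d-f0 for _ in range(3)]); e=(bot.current_ee_pos()-W(0,0,0))@d*1000
    print(y,round(e,1),round(F,1),end=" | ")
    if F<-10: break
bot.hold(.2)
bot.line_to(W(-27,-165,24),max_speed=.1)
bot.line_to(W(-27,-165,160),max_speed=.25)
R,q=best(bot,W(-275,0,160),s[2]+np.pi/2); bot.goto(W(-275,0,200),R)
c=bot.read_camera("top");crop(c,200,130,190,110,4.2,"pics/t6.png")
pickle.dump(c,open("c6.pkl","wb"))
print(bot.current_clock())
```

```text
[-0.184  0.527  1.242 -0.     1.372  1.359]
-149 -149.2 -1.1 | -148 -148.0 -1.2 | -147 -146.9 -0.4 | -146 -145.9 -0.7 | -145 -144.9 -0.3 | -144 -143.9 -0.9 | -143 -142.9 -0.5 | -142 -141.9 -0.3 | -141 -141.0 -1.0 | -140 -140.2 -1.3 | -139 -139.0 -1.9 | -138 -138.0 -1.8 | -137 -137.0 -1.3 | -136 -135.9 -1.0 | -135 -134.9 -2.0 | -134 -133.9 -1.9 | -133 -132.9 -2.0 | -132 -131.9 -1.5 | -131 -130.9 -1.7 | -130 -129.9 -1.3 | -129 -128.9 -1.9 | -128 -127.9 -2.6 | -127 -126.9 -1.8 | -126 -125.9 -1.8 | -125 -124.9 -1.2 | -124 -123.9 -2.1 | -123 -122.9 -1.5 | -122 -121.9 -2.1 | -121 -120.9 -2.0 | -120 -119.9 -1.1 | -119 -119.7 -5.1 | -118 -119.7 -9.2 | -117 -119.7 -12.1 | 41.1583
```

View pics/t6.png

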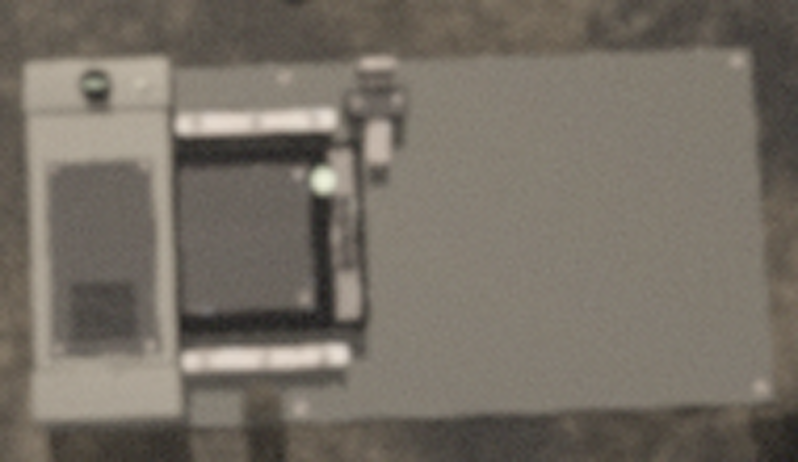

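The bolt reached its stop at about -119.7 mm. The view shows the magazine home and straight, with its tail at about x=363 px. There are gaps to both guides, and the bolt bar at (377,145) sits behind the tail. I'm handing in.

```bash
python3 -c "
from workcell import bot
print(bot.job_done(),bot.current_clock())"
```

```text
the job is handed in; nothing more can be done
the job is handed in; nothing more can be done
```

The magazine is home against the stops, centred with a clear gap to both guides in the final top view, and the bolt is pushed fully shut behind it. I handed the job in at about 41 s; no verdict came back.

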